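# Unlock the coffee capsule box and hold the key turned

### The arm

A 6-joint arm with a two-finger parallel gripper is mounted at the origin on a cart in front of the work surface, level with it; the furniture and walls round the work are solid. World frame = base frame: x ahead of the robot, y to its left, z up, the work surface at z = 0. Lengths are in mm, angles in degrees, forces in N, time in s.
With the tool pointing down it reaches from about 375 to 825 mm from the base axis. Payload 5.5 kg.
Tool frame: the origin (TCP) lies between the finger pads; the fingertips stand env.tip_extent ahead of it and the grasp point (between the pads) lies 2 mm behind it (env.tip_extent is the distance from the TCP to the fingertips, in mm); z points along the fingers, y is the line along which they close (so a half turn about z gives the same grasp; the last joint's range is limited). The gripper opens to 85 mm and grips with 20 to 120 N. Pads are 22 mm wide; open, the fingers measure 114 mm over their backs; the gripper's body (76 mm by 85 mm) begins 54 mm behind the grasp point. The pads swing forward as they close: fully open they stand 13 mm farther back than shut.
Start: joints at [70.646, 17.962, -2.699, 69.339, 0, 90], TCP at [198.844, 566.088, 248.299] pointing down, gripper open.
Joint ranges: [-152.73, 152.73], [-39.44, 99.34], [-58.76, 71.6], [-118.89, 123.64], [-81.53, 83.1], [-180, 180]. Speed limits (degrees/s): [136.94, 136.94, 172.46, 180, 180, 180].

### API

Orientations are given as a 3x3 rotation matrix whose columns are the frame's x, y, z axes.
In Python, from station import env gives the robot as it stands.
- The arm moves only by the tool jog_arm, never from a script. Its arguments are lists of equal length, an entry for each row: "dp": the shift along the world's x, y, z each as a share of 500 mm, from -1 to 1, a list of three; "twist": the turn, a rotation vector about the world's x, y, z each as a share of 0.5 rad, from -1 to 1, a list of three. A call has 1 to 12 rows; each row shifts and turns the commanded pose from where the row before left it; what a row does not reach is not made up. A row lasts 1/10 s, in which the tool goes at most 50 mm and 8.59 degrees, less where a joint would pass 70% of its speed; a pose out of reach is approached as far as the arm can. A call with a number of a shift or a turn outside -1 to 1 is refused whole. A call with a gripper value outside its range is refused whole. "grip" is the opening, from 0 (shut) to 1 (fully open), set as the call begins (left out, the last holds). The fingers move at their own pace and stop on an object; the grip force is fixed at half the most. Time passes only in rows, so rows that do not move let the fingers close. It gives the time, the measured TCP pose, the force, the opening and the grip force at its end, in the units of the state.
- env.state(): the state, without advancing time (a new reading comes with each control period).
- env.get_image(name): name is "side" or "top" or "wrist"; returns a dict with "frame" (420x560x3 uint8, red, green, blue), "K" (3x3 intrinsics, pixels), "position" and "attitude" of the camera in the world; the wrist camera has in their place "mount" (4x4, takes a point from camera to tool coordinates, whose origin is the TCP and whose axes are the flange's). Camera axes: x right, y up, looking along -z (the intrinsics and any distortion apply to the point x, -y, -z); pixel columns grow to the right and rows downward; lengths in mm; the calibration is good to about 2 mm. The wrist camera is an equidistant fisheye: a pixel r from the principal point sees the ray r / f radians off the axis. A picture is of the moment at which its call begins: read the wrist's pose just before it. There is no depth.
- env.close_job(): hands the job in; it is judged then, once.
Trained networks look in the newest picture that a camera, given by its name, has taken for a name from the list of things; names that differ only in an ending like _2 or _b are one class to them, and where a whole thing is asked for, a point or a joint stands for the part that bears it (a point fixed in the world has none). Each returns a list of dicts, best first, with "conf" (0 to 1); they miss things now and then, are a little off and sometimes report something else, mostly with a low value. They report only what shows in the picture. A call takes as long as a camera call.
- env.regions_of(camera, name): "mask" (420x560 bool, what is visible of it) and "position" ([column, row] in pixels, amid what is visible of it).
The state is a dict: "time_s": time; "joint_pos": joint angles; "qd": joint speeds; "joint_efforts": joint torques, N m; "tool_pos": TCP position; "orientation": TCP orientation; "wrist_force": force on the tool from outside, world axes, zero at the start; "moment": the same for the moment, N m; "finger_gap": finger opening in mm; "grip_force": force on a finger pad.
Only numpy, scipy, OpenCV 4.12 (cv2) and the standard library are available. Lean on these libraries where they do the work, as an engineer would, in place of code of your own. Each camera call takes 0.05 s, during which the arm holds its last target. There are 200 camera calls.

### The job

Unlock the blue capsule box for me: take the red key from the wooden rack, push it down into the lock on the box until it is fully home (two stiff pins inside resist), then turn it clockwise, seen from above, a quarter turn to the stop. The lock springs shut when let go, so finish still gripping the key, holding it turned so that the bolt stays drawn. Leave the blue key, the mug, the amber jar, the spice jar and the milk jug where they are.

Things in the scene. Friction and masses are not known exactly. Their poses are not given: they have to be found in the camera images.
- red_key_bow (a point): Centre of the red plastic bow (grip) of the key to use; grasp here. It stands upright, bow up, in either slot of the rack. Bow 10 mm thick (x), 32 mm wide (y), 32 mm tall (16 mm above and below this point). z up along the key. Key 72 mm tall in all, about 40 g; alike front and back, so a half turn about z makes no difference.
- red_key_tip (a point): Lower end of the red key, on its axis, 56 mm below the bow's centre; same axes. The lowest 14 mm are the steel bit, 6 mm thick (x) and 16 mm wide (y, as the bow), its end rounded; between bit and bow a round shank, 6 mm in diameter, 26 mm long.
- blue_key_bow (a point): Centre of the blue bow of the other key, of the same shape and size; not to be used. It stands in the other slot, 56 mm from the red key, bows in line (y of both along the rack).
- key_rack: Fixed wooden key rack, 44 (x) x 100 (y) x 30 mm tall; origin at the centre of its underside, z up. Two slots 10 x 20 mm (long way along y), 18 mm deep, at y = -28 and +28 mm; a key stands in one with 2 mm play on each side.
- capsule_box: Fixed blue steel box, origin at the centre of its underside, z up. Lid 154 mm (x) by 134 mm (y), top 62 mm above the worktop. On the lid stands the lock case, 48 x 48 mm, 34 mm tall, centred at x = -30 mm; beside it, at y = +45 mm, a steel keeper 26 mm tall into which the lock's brass bolt runs.
- lock_face (a point): Centre of the keyhole in the lock's steel top face, 96 mm above the worktop; z up, axes as the box. Hole 8 mm (x) by 18 mm (y), 1.5 mm chamfer. Key goes straight down, its y along the hole's y, either way round. The 6 mm face plate lets it turn only when the bit is wholly below it (tip over 20 mm down).
- keyway_floor (a point): Floor of the keyway, 22 mm below the face: with the tip here the key is fully home, bow's centre 34 mm above the face. Two spring pins 16 mm below the face resist from about 15 mm of insertion on; a push of about 6 to 12 N takes the key past them.
- lock_plug (a joint): Turn of the brass plug in the lock, rad: 0 locked (start), grows clockwise from above, stop at 1.40. A spring (0.02 N m at 0, 0.09 at the stop) turns it back when let go. It follows about 0.17 rad behind the key (play), so the key turns about 1.57 rad to the stop. It draws a brass bolt 10 mm out of the keeper on the lid.
- mug_center (a point): Centre of a small white patterned mug with a handle, 62 x 88 x 50 mm tall, loose on the worktop; leave alone.
- amber_jar_center (a point): Centre of an amber jar with a tan lid, 58 mm in diameter, 74 mm tall, loose; leave alone.
- spice_jar_center (a point): Centre of a glass spice jar with a red cap, 45 mm in diameter, 106 mm tall, loose; leave alone.
- milk_jug_center (a point): Centre of a steel milk jug with handle and spout, 77 x 110 x 90 mm tall, loose; leave alone.

How it is judged (in metres and radians):
On the way, in this order (a step that is already met when the one before it is completed fails the run):
1. the red key is fully home in the lock, not yet turned (z of red_key_tip in the frame of lock_face below -0.019 m and horizontal distance between red_key_tip and lock_face below 0.003 m and angle between red_key_tip's own z axis and vertical below 0.15 rad and value of joint lock_plug below 0.6 rad), for 0.1 s.
2. the key has turned the plug clockwise to the stop (z of red_key_tip in the frame of lock_face below -0.019 m and horizontal distance between red_key_tip and lock_face below 0.003 m and angle between red_key_tip's own z axis and vertical below 0.15 rad and value of joint lock_plug above 1.22 rad), for 0.2 s.
At the end, for the whole second after the job is handed in: The red key is fully home (tip at least 19 mm below the lock face, within 3 mm of the axis, upright within 0.15 rad), the plug is held turned by more than 1.22 rad against its spring, and the fingers still grip the key (more than 2 N) (all of step 2 and contact force between the fingers and red_key above 2 N); the arm keeps its last pose, push and grip.
It fails at once if the blue key is moved by more than 3 cm (distance of blue_key_bow from where it was at the start of the episode above 0.03 m).
It fails at once if the mug is moved by more than 3 cm (distance of mug_center from where it was at the start of the episode above 0.03 m).
It fails at once if the amber jar is moved by more than 3 cm (distance of amber_jar_center from where it was at the start of the episode above 0.03 m).
It fails at once if the spice jar is moved by more than 3 cm (distance of spice_jar_center from where it was at the start of the episode above 0.03 m).
It fails at once if the milk jug is moved by more than 3 cm (distance of milk_jug_center from where it was at the start of the episode above 0.03 m).
It also fails if it takes over 48 s, if anything falls off the work surface, if the arm or the gripper's body presses on something with over 40 N, if the wrist force passes 120 N, or if a joint passes its speed limit or range.

## Working session

There is one attempt and no reset: what is moved stays moved. The work goes in short steps, Python scripts to look and compute and a tool call to move; the robot and the scene stay as the last step left them, time stands still between calls to the robot, and variables do not carry over. Pictures are saved under pics/ and viewed, at most 10 in all, crops included, and the job is handed in when it is done.

Besides the shell and the picture viewer there is one more tool, called after "Request:" by a JSON object that holds its "fn" and its "kwargs", one argument or row to a line. jog_arm: Moves the arm, as the interface text tells. Its arguments: {"type":"object","properties":{"dp":{"type":"array"},"twist":{"type":"array"},"grip":{"type":"number"}},"required":["dp","twist"]}

```bash
mkdir -p pics; cat > h.py <<'E'
import numpy as np, cv2
from station import env
def snap(n):
    s=env.state(); im=env.get_image(n); im['s']=s; return im
def cam(im):
    if 'mount' in im:
        R=np.array(im['s']['orientation']);p=np.array(im['s']['tool_pos']);M=np.array(im['mount'])
        return R@M[:3,:3], R@M[:3,3]+p
    return np.array(im['attitude']),np.array(im['position'])
def ray(im,px):
    K=np.array(im['K']);x=(px[0]-K[0,2])/K[0,0];y=(px[1]-K[1,2])/K[1,1]
    if 'mount' in im:
        r=np.hypot(x,y)+1e-12; d=np.array([x/r*np.sin(r),-y/r*np.sin(r),-np.cos(r)])
    else: d=np.array([x,-y,-1.])
    R,p=cam(im)
    d=R@d; return p,d/np.linalg.norm(d)
def atz(im,px,z):
    p,d=ray(im,px); return p+d*(z-p[2])/d[2]
def tri(rs):
    A=0;b=0
    for p,d in rs:
        P=np.eye(3)-np.outer(d,d);A=A+P;b=b+P@p
    return np.linalg.solve(A,b)
def save(im,f): cv2.imwrite('pics/'+f,cv2.cvtColor(im['frame'],cv2.COLOR_RGB2BGR))
E
python3 - <<'E'
from h import *
np.set_printoptions(precision=1,suppress=True)
print(env.tip_extent, env.state())
for c in ('side','top','wrist'):
    im=snap(c); save(im,c+'0.png'); print(c,cam(im)[1],cam(im)[0].tolist(),im['K'][0][0], im.get('distortion'),im.keys())
    for n in ('red_key_bow','blue_key_bow','key_rack','capsule_box','lock_plug','mug_center','amber_jar_center','spice_jar_center','milk_jug_center'):
        for r in env.regions_of(c,n)[:2]: print(c,n,round(r['conf'],2),np.array(r['position']),r['mask'].sum(),atz(im,r['position'],40))
a=[cv2.imread(f'pics/{c}0.png') for c in('top','side')]
E
```

```text
17.0 {'time_s': 0.0, 'joint_pos': array([70.6, 18. , -2.8, 69.3, -0. , 90. ]), 'qd': array([ 0.1,  0.1,  0. , -0.1,  0.1, -0. ]), 'joint_efforts': array([ -0., -54.,  34.,   0.,  -0.,   0.]), 'tool_pos': array([198.7, 565.6, 247.5]), 'orientation': array([[-0.9,  0.3, -0. ],
       [ 0.3,  0.9, -0. ],
       [-0. , -0. , -1. ]]), 'wrist_force': array([-0.3, -0.4, -0.1]), 'moment': array([-0. , -0.1,  0. ]), 'grip_force': 0.0, 'finger_gap': 85.48296572625074}
side [ 167.3 1273.8  751.4] [[-0.969855003857351, 0.09129942305487666, -0.2259329255392052], [-0.24301302111577913, -0.43106338775006203, 0.8689816035507434], [-0.018053893237727863, 0.8976907992684822, 0.4402559322117925]] 479.62193602588434 None dict_keys(['frame', 'K', 'position', 'attitude', 's'])
side red_key_bow 0.42 [286.5 235.9] 44 [462.1  63.4  40. ]
side blue_key_bow 0.62 [281.7 248.7] 50 [458.6 137.7  40. ]
side key_rack 0.75 [280.6 257.5] 467 [450.4 183.7  40. ]
side capsule_box 0.59 [235.4 295.7] 3344 [516.5 376.1  40. ]
side mug_center 0.84 [222.3 240.1] 378 [641.6 127.9  40. ]
side amber_jar_center 0.68 [308.9 186.
[... 733 characters left out ...]
75.8] 358 [628.8 128.4  40. ]
top amber_jar_center 0.84 [372.2 226.7] 330 [ 459.6 -327.5   40. ]
top spice_jar_center 0.68 [389.3 187.6] 280 [ 582.7 -385.8   40. ]
top milk_jug_center 0.82 [431.9 230.8] 668 [ 443.7 -514.8   40. ]
top milk_jug_center 0.41 [374.1 228.7] 334 [ 453.2 -333.3   40. ]
wrist [134.8 589.2 375. ] [[0.3315553763349304, -0.9088692369247048, -0.25303703799109545], [0.9434355092002285, 0.31960283736448825, 0.08822395552611198], [0.0006873161627634439, -0.267975253559863, 0.9634255503545768]] 325.19226210127806 None dict_keys(['frame', 'K', 'mount', 's'])
wrist blue_key_bow 0.54 [102.  403.5] 111 [471.6 135.8  40. ]
wrist key_rack 0.89 [110.5 385. ] 880 [426.8 192.6  40. ]
```

```bash
python3 - <<'E'
import cv2,numpy as np
t=cv2.imread('pics/top0.png')[130:290,90:290]; s=cv2.imread('pics/side0.png')[190:350,160:360]; w=cv2.imread('pics/wrist0.png')
a=np.vstack([cv2.resize(x,(375,300),interpolation=cv2.INTER_CUBIC) for x in(t,s)])
cv2.imwrite('pics/v1.png',np.hstack([a,cv2.resize(w,(425,319))[:, :] if 0 else cv2.copyMakeBorder(cv2.resize(w,(425,319)),0,281,0,0,cv2.BORDER_CONSTANT)]))
E
```

```text
(no output)
```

View pics/v1.png

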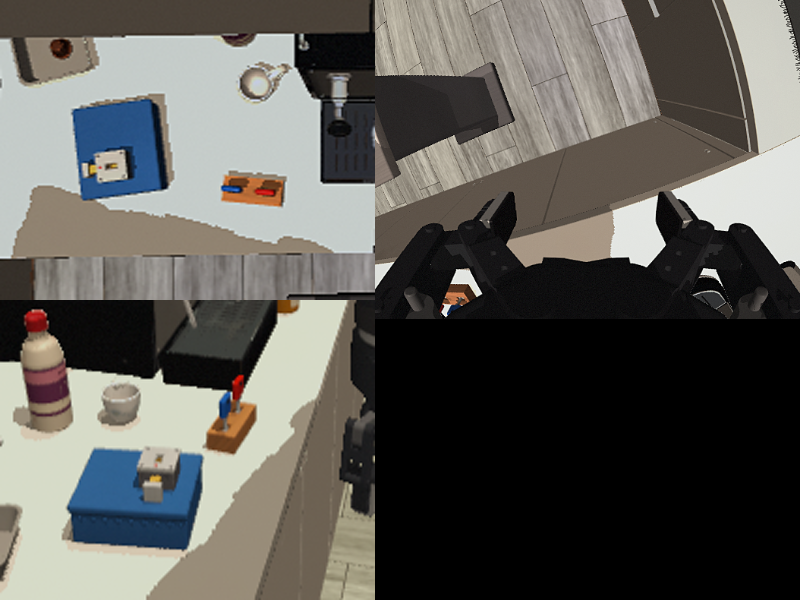

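The top view shows the box lock at about (151,218), the blue key at about (213,231) and the red key at about (232,231), right of it. The side view agrees: blue is nearer and red is farther. The wrist camera is mostly blocked here, so I'll move in closer and check the sign of joint 6 on the way.

Request:
{"fn": "jog_arm", "kwargs": {
  "dp": [
    [0.042,-0.053,0.01],
    [0.042,-0.053,0.01],
    [0.042,-0.053,0.01],
    [0.042,-0.053,0.01]
  ],
  "twist": [
    [0,0,0.28],
    [0,0,0.28],
    [0,0,0.28],
    [0,0,0.28]
  ]
}}

```text
time_s: 1.9
tool_pos: [283.4, 459.1, 268.5]
orientation: [[-0.974, -0.226, 0.0], [-0.226, 0.974, 0.0], [-0.0, 0.0, -1.0]]
wrist_force: [-0.2, 0.5, -0.6]
finger_gap: 85.3
grip_force: 0.0
```

```bash
python3 - <<'E'
from h import *
np.set_printoptions(precision=2,suppress=True)
s=env.state();print(s['joint_pos'],s['orientation'],s['tool_pos'])
E
```

```text
[58.31 10.99 -9.1  69.9  -0.01 45.22] [[-0.97 -0.23  0.  ]
 [-0.23  0.97  0.  ]
 [-0.    0.   -1.  ]] [283.41 459.08 268.52]
```

Request:
{"fn": "jog_arm", "kwargs": {
  "dp": [
    [0.034,-0.052,-0.01],
    [0.034,-0.052,-0.01],
    [0.034,-0.052,-0.01],
    [0.034,-0.052,-0.01],
    [0.034,-0.052,-0.01],
    [0.034,-0.052,-0.01],
    [0.034,-0.052,-0.01],
    [0.034,-0.052,-0.01],
    [0.034,-0.052,-0.01],
    [0.034,-0.052,-0.01],
    [0,0,0],
    [0,0,0]
  ],
  "twist": [
    [0,0,0.26],
    [0,0,0.26],
    [0,0,0.26],
    [0,0,0.26],
    [0,0,0.26],
    [0,0,0.26],
    [0,0,0.26],
    [0,0,0.26],
    [0,0,0.26],
    [0,0,0.26],
    [0,0,0],
    [0,0,0]
  ]
}}

```text
time_s: 3.1
tool_pos: [452.9, 199.8, 218.3]
orientation: [[-0.052, -0.999, -0.0], [-0.999, 0.052, 0.0], [-0.0, 0.0, -1.0]]
wrist_force: [0.4, 1.0, 0.1]
finger_gap: 85.4
grip_force: 0.0
```

```bash
cat >> h.py <<'E'
def rect(m):
    c=max(cv2.findContours(m.astype(np.uint8),0,1)[0],key=cv2.contourArea); return cv2.boxPoints(cv2.minAreaRect(c))
E
python3 - <<'E'
from h import *
np.set_printoptions(precision=1,suppress=True)
im=snap('wrist'); save(im,'w2.png')
for n,z in (('red_key_bow',84),('blue_key_bow',84),('key_rack',30)):
    for r in env.regions_of('wrist',n)[:2]:
        print(n,round(r['conf'],2),np.array(r['position']),r['mask'].sum(),atz(im,r['position'],z),[atz(im,p,z)[:2] for p in rect(r['mask'])])
E
```

```text
red_key_bow 0.92 [279.4  92.2] 429 [447.1 114.9  84. ] [array([456.5, 129.9]), array([453.1,  99.4]), array([443.5, 100.5]), array([446.9, 131. ])]
blue_key_bow 0.79 [272.  159.9] 482 [455.9 169.1  84. ] [array([459.7, 151. ]), array([450.1, 151.6]), array([451.9, 185.1]), array([461.7, 184.6])]
key_rack 0.75 [274.8 123.1] 3870 [452.5 141.   30. ] [array([481.2, 190.3]), array([469.3,  89.2]), array([424.6,  94.1]), array([434.8, 195.5])]
```

View pics/w2.png

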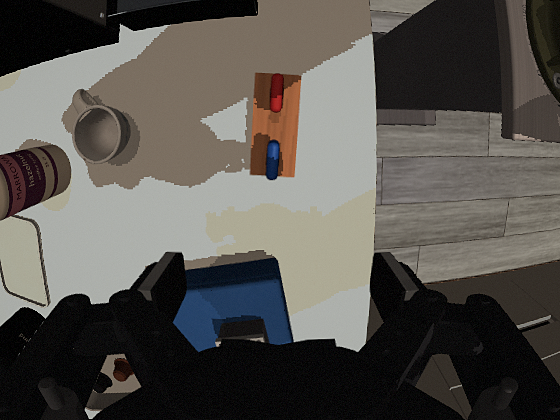

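The wrist view shows the red bow at (277,92) and the blue bow at (272,160) in the rack. The rack is yawed about -6°, and the lock is hidden behind the gripper. I'll move over the red key and align to it.

Request:
{"fn": "jog_arm", "kwargs": {
  "dp": [
    [-0.0017,-0.0425,-0.045],
    [-0.0017,-0.0425,-0.045],
    [-0.0017,-0.0425,-0.045],
    [-0.0017,-0.0425,-0.045],
    [0,0,0],
    [0,0,0],
    [0,0,0]
  ],
  "twist": [
    [0,0,-0.03],
    [0,0,-0.03],
    [0,0,-0.03],
    [0,0,-0.03],
    [0,0,0],
    [0,0,0],
    [0,0,0]
  ]
}}

```text
time_s: 4.0
tool_pos: [450.4, 116.3, 129.5]
orientation: [[-0.107, -0.994, 0.002], [-0.994, 0.107, 0.001], [-0.001, -0.002, -1.0]]
wrist_force: [-0.2, 0.4, 0.6]
finger_gap: 85.0
grip_force: 0.0
```

```bash
python3 - <<'E'
from h import *
np.set_printoptions(precision=1,suppress=True)
im=snap('wrist'); save(im,'w3.png')
for n,z in (('red_key_bow',84),('blue_key_bow',84),('key_rack',30)):
    for r in env.regions_of('wrist',n)[:2]:
        print(n,round(r['conf'],2),np.array(r['position']),r['mask'].sum(),atz(im,r['position'],z),[atz(im,p,z)[:2] for p in rect(r['mask'])])
E
```

```text
red_key_bow 0.57 [282.5 227.1] 1039 [447.3 111.4  84. ] [array([456.3, 128.5]), array([452. ,  90.5]), array([442.2,  91.6]), array([445.9, 129.6])]
blue_key_bow 0.87 [276.8 296.2] 943 [455.4 156.4  84. ] [array([457. , 133.7]), array([447.6, 134.7]), array([452.4, 184.5]), array([462.9, 183.4])]
```

View pics/w3.png

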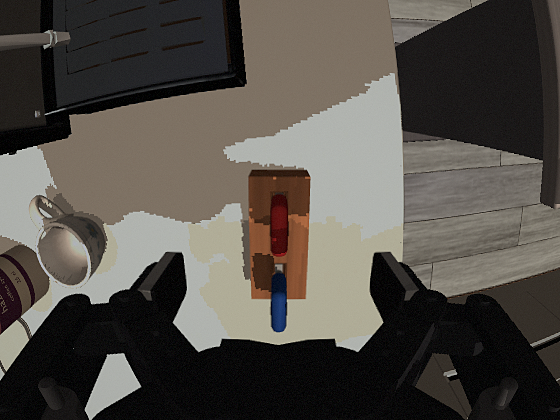

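The red bow is at about (280,225), centred between the fingers, and the blue bow is at (278,300), clear of the pads. I'll descend and grasp.

Request:
{"fn": "jog_arm", "kwargs": {
  "dp": [
    [-0.001,-0.0025,-0.03],
    [-0.001,-0.002,-0.03],
    [0,0,-0.03],
    [0,0,-0.03],
    [0,0,-0.007],
    [0,0,0],
    [0,0,0],
    [0,0,0]
  ],
  "twist": [
    [0,0,0],
    [0,0,0],
    [0,0,0],
    [0,0,0],
    [0,0,0],
    [0,0,0],
    [0,0,0],
    [0,0,0]
  ]
}}

```text
time_s: 5.0
tool_pos: [449.2, 113.1, 65.6]
orientation: [[-0.108, -0.994, 0.001], [-0.994, 0.108, 0.0], [-0.001, -0.001, -1.0]]
wrist_force: [0.3, -0.5, -0.8]
finger_gap: 85.5
grip_force: 0.0
```

Request:
{"fn": "jog_arm", "kwargs": {
  "dp": [
    [0,0,0],
    [0,0,0],
    [0,0,0],
    [0,0,0],
    [0,0,0],
    [0,0,0],
    [0,0,0],
    [0,0,0],
    [0,0,0],
    [0,0,0],
    [0,0,0],
    [0,0,0]
  ],
  "twist": [
    [0,0,0],
    [0,0,0],
    [0,0,0],
    [0,0,0],
    [0,0,0],
    [0,0,0],
    [0,0,0],
    [0,0,0],
    [0,0,0],
    [0,0,0],
    [0,0,0],
    [0,0,0]
  ],
  "grip": 0
}}

```text
time_s: 6.2
tool_pos: [448.5, 112.9, 64.8]
orientation: [[-0.108, -0.994, 0.0], [-0.994, 0.108, 0.0], [-0.0, -0.0, -1.0]]
wrist_force: [-0.2, 0.4, 1.6]
finger_gap: 9.4
grip_force: 60.0
```

Request:
{"fn": "jog_arm", "kwargs": {
  "dp": [
    [0,0,0.04],
    [0,0,0.05],
    [0,0,0.07],
    [0,0,0.08],
    [0,0,0.07],
    [0,0,0],
    [0,0,0],
    [0,0,0]
  ],
  "twist": [
    [0,0,0],
    [0,0,0],
    [0,0,0],
    [0,0,0],
    [0,0,0],
    [0,0,0],
    [0,0,0],
    [0,0,0]
  ]
}}

```text
time_s: 7.0
tool_pos: [447.6, 112.7, 218.6]
orientation: [[-0.108, -0.994, -0.002], [-0.994, 0.108, -0.0], [0.001, 0.002, -1.0]]
wrist_force: [-0.5, 0.5, -0.6]
finger_gap: 9.4
grip_force: 59.8
```

```bash
python3 - <<'E'
from h import *
np.set_printoptions(precision=1,suppress=True)
im=snap('wrist'); save(im,'w4.png')
t=snap('top'); save(t,'t4.png'); print(atz(t,(151,218),96))
for r in env.regions_of('top','lock_plug')[:2]: print(r['conf'],r['position'],atz(t,r['position'],96))
for r in env.regions_of('top','capsule_box')[:1]: print(r['conf'],r['position'],[atz(t,p,62) for p in rect(r['mask'])])
R=np.array(im['s']['orientation']);print(im['s']['tool_pos'])
for n in ('red_key_bow','red_key_tip'):
    for r in env.regions_of('wrist',n)[:2]: print(n,r['conf'],r['position'],r['mask'].sum(),np.array(rect(r['mask'])).tolist())
def proj(im,P):
    Rc,p=cam(im);c=Rc.T@(P-p);x,y,z=c[0],-c[1],-c[2];th=np.arctan2(np.hypot(x,y),z);h=np.hypot(x,y);K=np.array(im['K'])
    return K[0,0]*th*x/h+K[0,2],K[1,1]*th*y/h+K[1,2]
for d in (-16,0,16,30,42,56):print(d,proj(im,im['s']['tool_pos']+R@[0,0,d-2]))
c=im['frame'][220:420,200:360];cv2.imwrite('pics/c4.png',cv2.resize(c[:,:,::-1],(640,800))[:600])
E
```

```text
[495.3 351.7  96. ]
0.25 [390.2, 185.1] [ 583.6 -374.3   96. ]
0.92 [145.3, 199.4] [array([596.9, 438.4,  62. ]), array([612.9, 293. ,  62. ]), array([456.8, 272.9,  62. ]), array([441.2, 416.9,  62. ])]
[447.6 112.7 218.6]
red_key_bow 0.57 [280.1, 279.9] 2192 [[265.0, 224.0], [289.0, 224.0], [289.0, 329.0], [265.0, 329.0]]
red_key_tip 0.91 [277.9, 278.8] 2227 [[265.0, 224.0], [290.0, 224.0], [290.0, 329.0], [265.0, 329.0]]
red_key_tip 0.41 [271.8, 334.9] 426 [[257.03497314453125, 339.48089599609375], [262.09869384765625, 322.26434326171875], [291.009521484375, 330.76751708984375], [285.94580078125, 347.98406982421875]]
-16 (np.float64(277.8596330126165), np.float64(294.9310083809191))
0 (np.float64(277.81991487596383), np.float64(275.54568939060977))
16 (np.float64(277.7874307363936), np.float64(259.654869848045))
30 (np.float64(277.76359954359594), np.float64(247.97627668917696))
42 (np.float64(277.74590067207384), np.float64(239.29153189337134))
56 (np.float64(277.727853688276), np.float64(230.42602329628465))
```

View pics/c4.png

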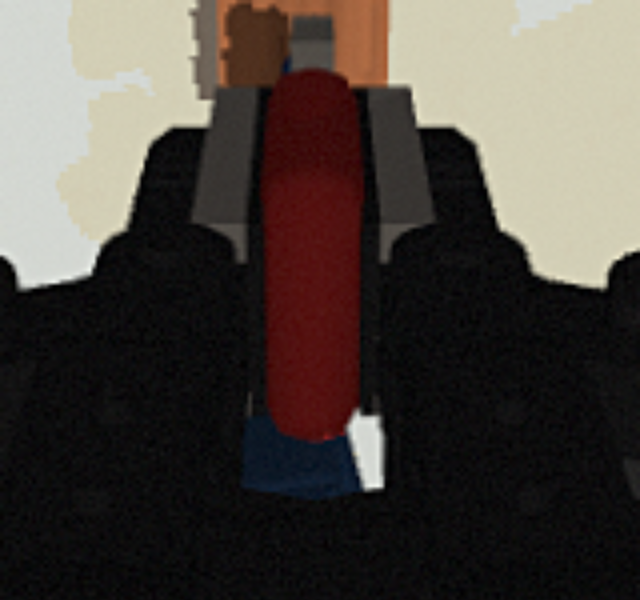

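The key is held upright and centred. The bow is at columns 265–290 and the bit is visible at about (278,224–237). Next I'll move so the wrist camera sits above the lock, and align the yaw.

Request:
{"fn": "jog_arm", "kwargs": {
  "dp": [
    [0.01,0.074,0],
    [0.01,0.074,0],
    [0.01,0.074,0],
    [0.01,0.074,0],
    [0.01,0.074,0],
    [0.01,0.074,0],
    [0.01,0.074,0],
    [0.01,0.074,0],
    [0,0,0],
    [0,0,0],
    [0,0,0]
  ],
  "twist": [
    [0,0,0.059],
    [0,0,0.059],
    [0,0,0.059],
    [0,0,0.059],
    [0,0,0.059],
    [0,0,0.059],
    [0,0,0.059],
    [0,0,0.059],
    [0,0,0],
    [0,0,0],
    [0,0,0]
  ]
}}

```text
time_s: 8.4
tool_pos: [488.2, 407.9, 219.4]
orientation: [[0.126, -0.992, -0.001], [-0.992, -0.126, -0.001], [0.001, 0.001, -1.0]]
wrist_force: [-0.3, 0.2, -0.0]
finger_gap: 9.1
grip_force: 59.8
```

```bash
cat >> h.py <<'E'
def proj(im,P):
    Rc,p=cam(im);c=Rc.T@(P-p);x,y,z=c[0],-c[1],-c[2];h=np.hypot(x,y)+1e-9;th=np.arctan2(h,z);K=np.array(im['K'])
    return np.array([K[0,0]*th*x/h+K[0,2],K[1,1]*th*y/h+K[1,2]])
E
python3 - <<'E'
from h import *
np.set_printoptions(precision=1,suppress=True)
im=snap('wrist'); save(im,'w5.png'); s=im['s'];R=np.array(s['orientation'])
print(s['tool_pos'],R.tolist(),s['joint_pos'])
for v in ([-16,0,-18],[16,0,-18],[16,0,14],[8,0,40],[8,0,54],[0,0,54]): print(v,proj(im,s['tool_pos']+R@v))
print('lock guess',proj(im,np.array([496,352,96])))
for r in env.regions_of('wrist','capsule_box')[:1]: print(r['conf'],r['position'],rect(r['mask']).tolist())
E
```

```text
[488.2 407.9 219.4] [[0.12643711127080523, -0.9919742982158439, -0.0008053401006351941], [-0.991974175258739, -0.12643623907404236, -0.0010550206425602056], [0.0009447291880070778, 0.0009322703445067251, -0.9999991191789951]] [ 39.9  22.6   0.1  67.5  -0.  -57.4]
[-16, 0, -18] [278.2 327.3]
[16, 0, -18] [278.3 258.2]
[16, 0, 14] [278.1 228.3]
[8, 0, 40] [278.  225.7]
[8, 0, 54] [278.  217.6]
[0, 0, 54] [278.  230.5]
lock guess [276.8 128.6]
0.74 [246.8, 134.4] [[158.0, 61.0], [330.0, 61.0], [330.0, 209.0], [158.0, 209.0]]
```

View pics/w5.png

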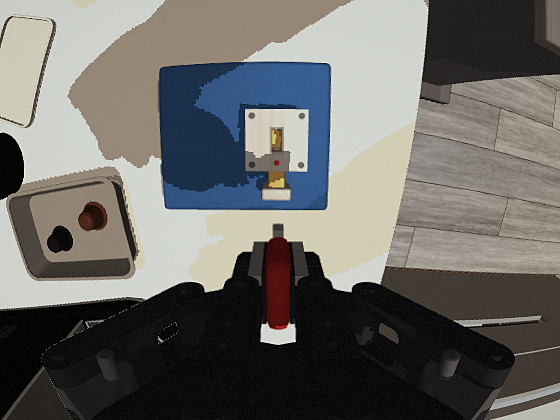

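The lock face spans about (245–308, 109–171), with the keyhole near (277,139) and the bolt toward the camera bottom (+y). I'll zoom in to measure it.

```bash
python3 - <<'E'
import cv2
c=cv2.imread('pics/w5.png')[95:205,235:315]
cv2.imwrite('pics/c5.png',cv2.resize(c[:75],(800,600) if 0 else (640,600),interpolation=cv2.INTER_CUBIC))
E
```

```text
(no output)
```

View pics/c5.png

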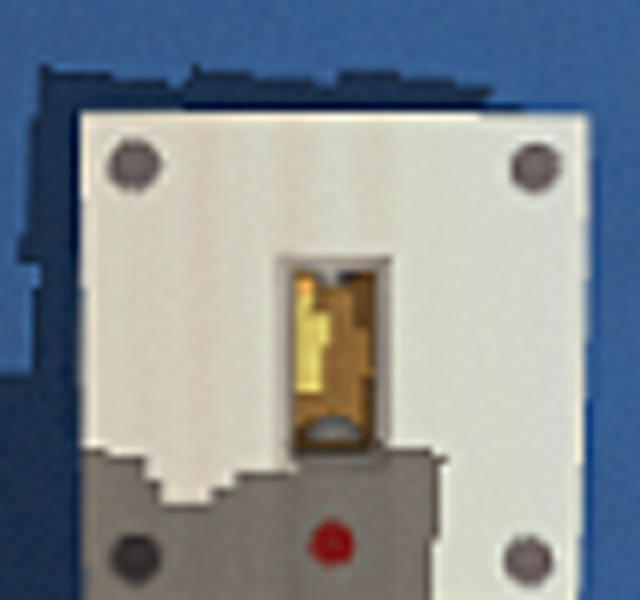

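```bash
python3 - <<'E'
from h import *
np.set_printoptions(precision=2,suppress=True)
im=snap('wrist')
f=lambda x,y:atz(im,((x+.5)/8-.5+235,(y+.5)/8-.5+95),96)[:2]
S=[f(*p) for p in((134,165),(535,167),(137,558),(528,560))]
print(np.array(S),'c',np.mean(S,0)); 
H=[f(*p) for p in((277,258),(390,258),(386,460),(280,460))]
print(np.array(H),np.mean(H,0))
x=(S[1]-S[0]+S[3]-S[2]);y=S[0]-S[2]+S[1]-S[3]; print(np.degrees([np.arctan2(x[1],x[0]),np.arctan2(y[1],y[0])]),np.linalg.norm(x)/2,np.linalg.norm(y)/2)
print(im['s']['tool_pos'])
E
```

```text
[[516.91 343.9 ]
 [478.96 339.31]
 [512.25 381.85]
 [474.43 377.28]] c [495.64 360.59]
[[502.25 351.21]
 [491.54 349.86]
 [489.42 369.33]
 [499.57 370.61]] [495.7  360.25]
[-173.11  -83.11] 38.15999143291468 38.23501244891424
[488.42 407.71 219.88]
```

Request:
{"fn": "jog_arm", "kwargs": {
  "dp": [
    [0.0072,-0.0473,-0.02],
    [0.0072,-0.0473,-0.02],
    [0,0,-0.044],
    [0,0,-0.044],
    [0,0,0],
    [0,0,0],
    [0,0,0],
    [0,0,0]
  ],
  "twist": [
    [0,0,-0.006],
    [0,0,-0.006],
    [0,0,0],
    [0,0,0],
    [0,0,0],
    [0,0,0],
    [0,0,0],
    [0,0,0]
  ]
}}

```text
time_s: 9.35
tool_pos: [496.4, 362.1, 157.3]
orientation: [[0.121, -0.993, 0.002], [-0.993, -0.121, 0.001], [-0.001, -0.002, -1.0]]
wrist_force: [0.7, 0.0, -0.5]
finger_gap: 9.0
grip_force: 59.8
```

```bash
python3 - <<'E'
from h import *
np.set_printoptions(precision=2,suppress=True)
im=snap('wrist'); save(im,'w6.png'); s=im['s'];R=np.array(s['orientation'])
print(s['tool_pos'],R.tolist())
x0,y0=240,180
P=lambda v:((proj(im,s['tool_pos']+R@v)-[x0,y0]+.5)*8-.5)
for v in ([8,0,52.8],[8,0,38.8],[8,-3,38.8],[8,3,38.8],[0,0,52.8]): print(v,P(v))
L=np.array([495.65,360.4,96]);a=np.radians(6.9);B=np.array([[np.cos(a),-np.sin(a)],[np.sin(a),np.cos(a)]])
for h in ((5.5,-10.5),(-5.5,-10.5),(5.5,10.5),(0,0)): print(h,(proj(im,L+np.r_[B@h,0])-[x0,y0]+.5)*8-.5)
c=im['frame'][y0:y0+75,x0:x0+80,::-1];cv2.imwrite('pics/c6.png',cv2.resize(c,(640,600),interpolation=cv2.INTER_CUBIC))
E
```

```text
[496.39 362.09 157.25] [[0.12110227468543613, -0.9926383723677622, 0.0018168018860158263], [-0.9926394057520821, -0.1210999342467249, 0.0013476177470858532], [-0.001117682498105356, -0.001966628719082512, -0.9999974415753845]]
[8, 0, 52.8] [307.56 309.74]
[8, 0, 38.8] [307.83 374.99]
[8, -3, 38.8] [263.41 374.99]
[8, 3, 38.8] [352.25 374.96]
[0, 0, 52.8] [307.54 412.79]
(5.5, -10.5) [248.52 221.93]
(-5.5, -10.5) [394.59 222.1 ]
(5.5, 10.5) [250.13 480.58]
(0, 0) [321.19 353.63]
```

View pics/c6.png

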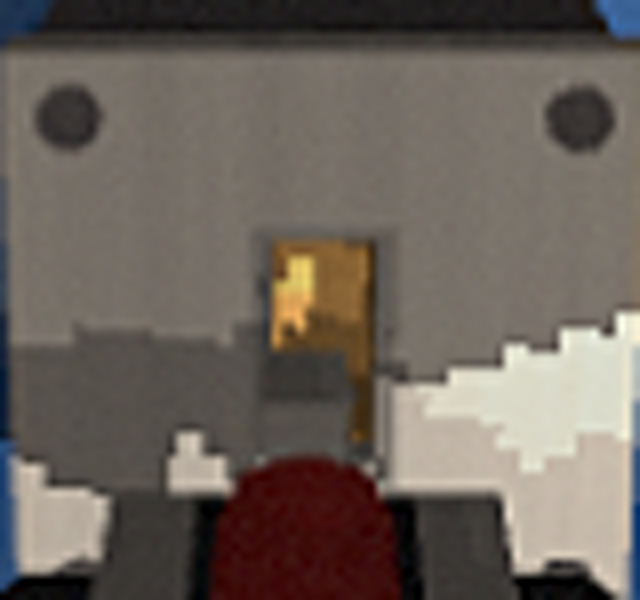

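In the crop, the hole centre is at column ~325 with its near edge at row 230, and the bit is at column ~306 with its shoulder at row ~400. The key tip therefore needs to shift about 0.9 mm in -x and 2.8 mm in -y.

Request:
{"fn": "jog_arm", "kwargs": {
  "dp": [
    [-0.0018,-0.0056,0],
    [0,0,0],
    [0,0,0],
    [0,0,0],
    [0,0,0]
  ],
  "twist": [
    [0,0,0],
    [0,0,0],
    [0,0,0],
    [0,0,0],
    [0,0,0]
  ]
}}

```text
time_s: 9.9
tool_pos: [494.7, 358.8, 155.8]
orientation: [[0.121, -0.993, -0.0], [-0.993, -0.121, 0.0], [-0.0, 0.0, -1.0]]
wrist_force: [-0.2, 0.4, -0.6]
finger_gap: 9.4
grip_force: 59.8
```

```bash
python3 - <<'E'
from h import *
np.set_printoptions(precision=2,suppress=True)
T=[]
for i in range(8): im=snap('wrist'); T.append(im['s']['tool_pos'])
print(np.mean(T,0),np.std(T,0)); save(im,'w7.png')
c=im['frame'][180:255,240:320,::-1];cv2.imwrite('pics/c7.png',cv2.resize(c,(640,600),interpolation=cv2.INTER_CUBIC))
E
```

```text
[494.73 358.76 155.76] [0.01 0.01 0.02]
```

View pics/c7.png

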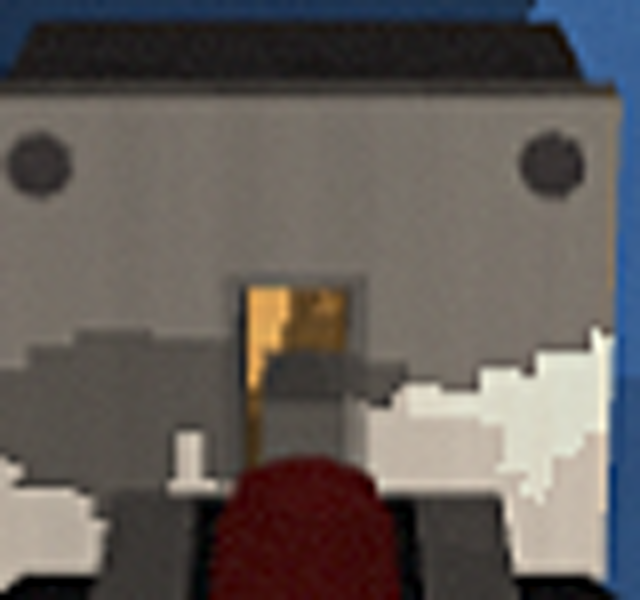

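Now the bit (262–345) sits almost over the hole (245–350) and is aligned along y. I'll shift +0.5 mm in x and descend gently.

Request:
{"fn": "jog_arm", "kwargs": {
  "dp": [
    [0.001,0,0],
    [0,0,-0.006],
    [0,0,-0.006],
    [0,0,-0.006],
    [0,0,-0.006],
    [0,0,0],
    [0,0,0],
    [0,0,0]
  ],
  "twist": [
    [0,0,0],
    [0,0,0],
    [0,0,0],
    [0,0,0],
    [0,0,0],
    [0,0,0],
    [0,0,0],
    [0,0,0]
  ]
}}

```text
time_s: 11.1
tool_pos: [495.3, 358.8, 143.9]
orientation: [[0.121, -0.993, 0.0], [-0.993, -0.121, 0.0], [-0.0, -0.0, -1.0]]
wrist_force: [-0.5, -0.4, -0.1]
finger_gap: 9.2
grip_force: 59.8
```

The tip is about 5 mm in with no contact force.

Request:
{"fn": "jog_arm", "kwargs": {
  "dp": [
    [0,0,-0.006],
    [0,0,-0.006],
    [0,0,-0.004],
    [0,0,0],
    [0,0,0],
    [0,0,0],
    [0,0,0]
  ],
  "twist": [
    [0,0,0],
    [0,0,0],
    [0,0,0],
    [0,0,0],
    [0,0,0],
    [0,0,0],
    [0,0,0]
  ]
}}

```text
time_s: 11.8
tool_pos: [495.3, 358.8, 135.9]
orientation: [[0.121, -0.993, 0.0], [-0.993, -0.121, 0.0], [-0.0, -0.0, -1.0]]
wrist_force: [-0.1, 0.2, -1.3]
finger_gap: 9.4
grip_force: 59.8
```

Request:
{"fn": "jog_arm", "kwargs": {
  "dp": [
    [0,0,-0.004],
    [0,0,-0.004],
    [0,0,-0.004],
    [0,0,0],
    [0,0,0],
    [0,0,0],
    [0,0,0]
  ],
  "twist": [
    [0,0,0],
    [0,0,0],
    [0,0,0],
    [0,0,0],
    [0,0,0],
    [0,0,0],
    [0,0,0]
  ]
}}

```text
time_s: 12.5
tool_pos: [496.1, 359.0, 130.2]
orientation: [[0.121, -0.993, 0.002], [-0.993, -0.121, 0.0], [-0.0, -0.002, -1.0]]
wrist_force: [4.0, -0.1, 2.3]
finger_gap: 9.6
grip_force: 60.2
```

Request:
{"fn": "jog_arm", "kwargs": {
  "dp": [
    [0.0014,0,0],
    [0,0,-0.003],
    [0,0,-0.003],
    [0,0,0],
    [0,0,0],
    [0,0,0],
    [0,0,0]
  ],
  "twist": [
    [0,0,0],
    [0,0,0],
    [0,0,0],
    [0,0,0],
    [0,0,0],
    [0,0,0],
    [0,0,0]
  ]
}}

```text
time_s: 13.2
tool_pos: [495.0, 358.8, 126.7]
orientation: [[0.121, -0.993, -0.002], [-0.993, -0.121, 0.0], [-0.0, 0.002, -1.0]]
wrist_force: [-0.6, -0.3, 6.8]
finger_gap: 9.1
grip_force: 60.8
```

Request:
{"fn": "jog_arm", "kwargs": {
  "dp": [
    [0,0,-0.003],
    [0,0,-0.003],
    [0,0,0],
    [0,0,0],
    [0,0,0],
    [0,0,0]
  ],
  "twist": [
    [0,0,0],
    [0,0,0],
    [0,0,0],
    [0,0,0],
    [0,0,0],
    [0,0,0]
  ]
}}

```text
time_s: 13.8
tool_pos: [495.2, 358.9, 126.3]
orientation: [[0.121, -0.993, -0.0], [-0.993, -0.121, 0.001], [-0.001, 0.0, -1.0]]
wrist_force: [-4.3, -3.6, 23.7]
finger_gap: 9.0
grip_force: 63.4
```

The key is home: it stopped at 24 N, past the pins. I'll ease the push and start turning clockwise about the key axis, which is about 1.9 mm off the TCP.

Request:
{"fn": "jog_arm", "kwargs": {
  "dp": [
    [0,0,0.0024],
    [-0.0005,0,0],
    [-0.0005,0.0001,0],
    [-0.0005,0.0001,0],
    [-0.0005,0.0001,0],
    [0,0,0],
    [0,0,0],
    [0,0,0],
    [0,0,0]
  ],
  "twist": [
    [0,0,0],
    [0,0,-0.26],
    [0,0,-0.26],
    [0,0,-0.26],
    [0,0,-0.26],
    [0,0,0],
    [0,0,0],
    [0,0,0],
    [0,0,0]
  ]
}}

```text
time_s: 14.7
tool_pos: [495.2, 359.0, 126.6]
orientation: [[-0.388, -0.922, 0.001], [-0.922, 0.388, 0.001], [-0.001, -0.001, -1.0]]
wrist_force: [-0.5, -1.5, 13.7]
finger_gap: 9.2
grip_force: 62.1
```

Request:
{"fn": "jog_arm", "kwargs": {
  "dp": [
    [-0.0004,0.0003,0],
    [-0.0004,0.0003,0],
    [-0.0004,0.0003,0],
    [-0.0004,0.0003,0],
    [0,0,0],
    [0,0,0],
    [0,0,0],
    [0,0,0]
  ],
  "twist": [
    [0,0,-0.26],
    [0,0,-0.26],
    [0,0,-0.26],
    [0,0,-0.26],
    [0,0,0],
    [0,0,0],
    [0,0,0],
    [0,0,0]
  ]
}}

```text
time_s: 15.5
tool_pos: [494.3, 359.7, 126.5]
orientation: [[-0.795, -0.607, 0.001], [-0.607, 0.795, 0.001], [-0.001, 0.0, -1.0]]
wrist_force: [-1.1, -0.9, 13.9]
finger_gap: 9.4
grip_force: 62.1
```

Request:
{"fn": "jog_arm", "kwargs": {
  "dp": [
    [-0.0002,0.0005,0],
    [-0.0002,0.0005,0],
    [-0.0002,0.0005,0],
    [-0.0002,0.0004,0],
    [0,0,0],
    [0,0,0],
    [0,0,0],
    [0,0,0]
  ],
  "twist": [
    [0,0,-0.26],
    [0,0,-0.26],
    [0,0,-0.26],
    [0,0,-0.26],
    [0,0,0],
    [0,0,0],
    [0,0,0],
    [0,0,0]
  ]
}}

```text
time_s: 16.3
tool_pos: [494.3, 360.0, 126.5]
orientation: [[-0.991, -0.132, 0.002], [-0.132, 0.991, -0.001], [-0.002, -0.001, -1.0]]
wrist_force: [0.0, -4.5, 13.5]
finger_gap: 9.2
grip_force: 62.0
```

```bash
python3 - <<'E'
from h import *
np.set_printoptions(precision=2,suppress=True)
im=snap('wrist'); save(im,'w8.png'); s=im['s'];R=np.array(s['orientation'])
print(s['tool_pos'],np.degrees(np.arctan2(R[1,0],R[0,0])),s['wrist_force'],s['moment'],s['joint_pos'])
c=im['frame'][130:300,150:370,::-1];cv2.imwrite('pics/c8.png',cv2.resize(c,(770,595),interpolation=cv2.INTER_CUBIC))
E
```

```text
[494.3  359.98 126.5 ] -172.43081406489765 [ 0.03 -4.54 13.54] [-0.97 -0.12  0.1 ] [ 36.11  23.25 -11.58  55.11  -0.1   28.54]
```

View pics/c8.png

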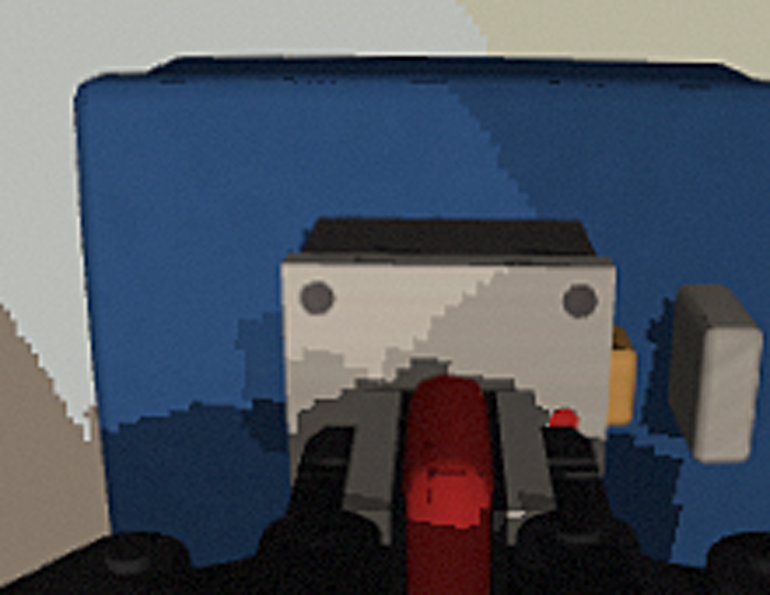

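The picture shows the bolt retracted, with a clear gap between bolt (x≈635) and keeper (x≈680). I'll add a small margin against the stop and relieve the side load.

Request:
{"fn": "jog_arm", "kwargs": {
  "dp": [
    [0,-0.001,0],
    [0,0,0],
    [0,0,0],
    [0,0,0],
    [0,0,0],
    [0,0,0]
  ],
  "twist": [
    [0,0,-0.06],
    [0,0,0],
    [0,0,0],
    [0,0,0],
    [0,0,0],
    [0,0,0]
  ]
}}

```text
time_s: 16.95
tool_pos: [494.3, 359.9, 126.5]
orientation: [[-0.995, -0.102, 0.002], [-0.102, 0.995, 0.0], [-0.002, -0.0, -1.0]]
wrist_force: [0.9, -2.4, 13.9]
finger_gap: 8.9
grip_force: 62.0
```

```bash
python3 - <<'E'
from h import *
np.set_printoptions(precision=2,suppress=True)
s=env.state();R=np.array(s['orientation'])
print(s['tool_pos'],np.degrees(np.arctan2(R[1,0],R[0,0])),s['wrist_force'],s['moment'],s['grip_force'])
f=np.abs(s['wrist_force'])
if f[0]<6 and f[1]<6 and 5<f[2]<25: print(env.close_job())
E
```

```text
[494.27 359.87 126.49] -174.1331334059174 [ 0.87 -2.4  13.9 ] [-0.73 -0.11  0.12] 61.95942163467407
the job is handed in; nothing more can be done
None
```

I pushed the red key fully home and turned it about 91° clockwise to the stop; the last picture shows the bolt drawn, and I handed the job in at about 17 s with the key still gripped (62 N), but the hand-in gave no verdict.

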